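# Mount the keyhole fixture plate on its T-slot base by feel

## Task

Mount the fixture plate with the V-block on the grey T-slot base: lower it (do not drop it) until both headed studs come through the wide ends of its keyholes and it lies flush, then slide it away from the spring catch until it comes up hard against the studs and the catch springs up behind its edge. The bar with the studs and catch is clamped somewhere along the groove of the base, so feel for where the plate drops on. Leave the plate there, locked, and do not disturb the other things on the cabinet.

Things in the scene. Friction and masses are not known exactly. Their poses are not given: they have to be found in the camera images.
- plate: loose aluminium fixture plate, 160 (x) x 80 (y) x 10 (z) mm, about 0.65 kg with the V-block on its middle. Origin: centre of the plate's underside. Two keyholes go through it: wide ends 19 mm in diameter centred at x = -50 and +50 mm, y = 0; from each a slot 10 mm wide runs toward the plate's -x, its round end centred 16 mm from the wide end's centre
- vee_grip (a point): middle of the steel V-block fixed on the plate, 24 mm above the plate's underside, axes as the plate's. The V-block is 45 (x) x 36 (y) mm and stands from 10 to 40 mm above the underside; its vee runs along x. Grip it from above by its flat sides, across y
- base: grey T-slot base fixed on the cabinet, 220 (x) x 120 (y) x 24 (z) mm, with a groove 26 mm wide along x in the middle of its top. Origin: centre of its underside. The plate goes on with its x axis along the base's x axis, pointing the same way (not turned round)
- groove_mid (a point): middle of the groove, level with the base's top, axes as the base's. A steel bar in the groove, level with the top, is clamped with its middle up to 18 mm from here along x (not measured). It carries two studs at y = 0, 50 mm either side of its middle in x: neck 8 mm, head 15 mm in diameter with a bevelled top; head underside 11.5 mm, top 18 mm above the base's top
- catch (a joint): spring catch pin on the same bar, 10 mm in diameter, 70.5 mm from the bar's middle toward -x. Value in m: 0 = up, 6.6 mm above the base's top; 0.0066 = pressed level with it (under 2 N). The plate drops on with its middle over the bar's middle and holds the pin down until it is slid 15 to 17 mm toward +x to the stop; then the pin springs up behind its -x edge
- grease_pot: small round teal pot, 58 mm in diameter, 64 mm tall, behind the work; leave it alone. Origin: centre of its underside
- spool: black and white spool, 66 mm in diameter, 35 mm tall, behind the work; leave it alone. Origin: centre of its underside
- parts_box: little blue lidded parts box, 50 x 68 x 26 mm, behind the work; leave it alone. Origin: centre of its underside

How it is judged (in metres and radians):
At the end, for the whole second after the job is handed in: the plate lies flush on the base (its underside within 1.5 mm of the base's top, level within 1.4 degrees, within 4 mm of the groove's middle and within 3.4 degrees of the base's direction), slid home so that the catch has sprung up behind it (within 1.5 mm of fully up), and is at rest (z of plate in the frame of base between 0.0215 and 0.0255 m and angle between plate's own z axis and vertical below 0.025 rad and angle between the x axis of plate and the x axis of base, either way round below 0.06 rad and y of plate in the frame of base between -0.004 and 0.004 m and x of plate in the frame of base between -0.006 and 0.038 m and value of joint catch below 0.0015 m and linear speed of plate below 0.01 m/s); the robot touches nothing.
It fails at once if the plate is dropped onto the base (faster than 0.5 m/s within 35 mm of its seat) (linear speed of plate above 0.5 m/s and z of plate in the frame of base below 0.06 m and horizontal distance between plate and base below 0.06 m).
It fails at once if the grease pot is moved more than 20 mm (distance of grease_pot from where it was at the start of the episode above 0.02 m).
It fails at once if the spool is moved more than 20 mm (distance of spool from where it was at the start of the episode above 0.02 m).
It fails at once if the parts box is moved more than 20 mm (distance of parts_box from where it was at the start of the episode above 0.02 m).
It also fails if it takes over 54 s, if anything falls off the work surface, if the arm or the gripper's body presses on something with over 40 N, if the wrist force passes 120 N, or if a joint passes its speed limit or range.

## Robot

A 6-joint arm with a two-finger parallel gripper is mounted at the origin on a cart in front of the work surface, level with it; the furniture and walls round the work are solid. World frame = base frame: x ahead of the robot, y to its left, z up, the work surface at z = 0. Lengths are in mm, angles in rad, forces in N, time in s.
With the tool pointing down it reaches from about 200 to 875 mm from the base axis. Payload 3.4 kg.
Tool frame: the origin (TCP) lies at the very end of the fingers, on their centre line; the grasp point (between the pads) lies 19 mm behind it (robot.grip_point_offset is the distance from the TCP to the grasp point, in mm); z points along the fingers, y is the direction in which the jaws open and shut (so a half turn about z gives the same grasp; the last joint's range is limited). The gripper opens to 94 mm and grips with 3 to 60 N. Pads are 16 mm wide; open, the fingers measure 119 mm over their backs; the gripper's body (75 mm by 177 mm) begins 78 mm behind the grasp point.
Start: joints at [-1.452, 0.276, 1.505, -0, 1.361, -0.121], TCP at [136.564, -558.586, 184.793] pointing down, gripper open.
Joint ranges: [-2.89, 2.89], [-0.75, 2.08], [0.22, 2.7], [-1.18, 4.32], [0.11, 2.71], [-2.7, 2.7]. Speed limits (rad/s): [2.57, 2.57, 3.14, 3.14, 3.14, 3.14].

## Interface

Orientations are given as [roll, pitch, yaw] about the fixed x, y, z axes, in that order (R = Rz(yaw) Ry(pitch) Rx(roll)).
In Python, from workcell import robot gives the robot as it stands.
- The arm moves only by the tool jog_arm, never from a script. Its argument "motion" is one flat list of numbers, 7 for each row, row after row: the turn, a rotation vector about the tool's x, y, z in rad, then the shift along the tool's x, y, z in m, then the closure, from 0 (fully open) to 1 (shut). A call has 1 to 10 rows; each row shifts and turns the commanded pose from where the row before left it, along the tool's axes as they then stand; what a row does not reach is not made up. A row lasts 1/12 s, in which the tool goes at most 41.7 mm and 7.16 degrees, less where a joint would pass 70% of its speed; a pose out of reach is approached as far as the arm can. A call is refused whole if a number of a shift passes 0.0417 or a number of a turn 0.125, either way. A call with a gripper value outside its range is refused whole. The fingers move at their own pace and stop on an object; "force" is the grip in N (left out, the last holds). Time passes only in rows, so rows that do not move let the fingers close. It gives the time, the measured TCP pose, the force and the opening at its end, in the units of the state.
- robot.read_state(): the state, without advancing time (a new reading comes with each control period).
- robot.camera(name): name is "scene" or "top" or "wrist"; returns a dict with "img" (420x560x3 uint8, red, green, blue), "camera_matrix" (3x3 intrinsics, pixels), "eye" and "rotation" of the camera in the world; the wrist camera has in their place "hand_eye" (4x4, takes a point from camera to tool coordinates, whose origin is the TCP and whose axes are the flange's). Camera axes: x right, y up, looking along -z (the intrinsics and any distortion apply to the point x, -y, -z); pixel columns grow to the right and rows downward; lengths in mm; the calibration is good to about 2 mm. The wrist camera is an equidistant fisheye: a pixel r from the principal point sees the ray r / f radians off the axis. A picture is of the moment at which its call begins: read the wrist's pose just before it. There is no depth.
- robot.close_job(): hands the job in, once; it reports no verdict.
The state is a dict: "clock": time; "qpos": joint angles; "qvel": joint speeds; "effort": joint torques, N m; "tcp_pos": TCP position; "tcp_rot": TCP orientation; "ft_force": force on the tool from outside, world axes, zero at the start; "ft_torque": the same for the moment, N m; "grip_width": finger opening in mm.
Only numpy, scipy, OpenCV 4.12 (cv2) and the standard library are available. Lean on these libraries where they do the work, as an engineer would, in place of code of your own. Each camera call takes 0.05 s, during which the arm holds its last target.

## Working session

There is one attempt and no reset: what is moved stays moved. The work goes in short steps, Python scripts to look and compute and a tool call to move; the robot and the scene stay as the last step left them, time stands still between calls to the robot, and variables do not carry over. Pictures are saved under pics/ and viewed, and the job is handed in when it is done.

Besides the shell and the picture viewer there is one more tool, called by a JSON object that holds its "api" and its "payload", one argument or row to a line. jog_arm: Moves the arm, as the interface text tells. Its arguments: {"type":"object","properties":{"motion":{"type":"array","items":{"type":"number"}},"force":{"type":"number"}},"required":["motion"]}

```bash
ls; mkdir -p pics; python3 - <<'E'
from workcell import robot
import cv2,numpy as np
s=robot.read_state();print(s)
for n in ["scene","top","wrist"]:
    c=robot.camera(n);cv2.imwrite(f"pics/{n}0.png",c["img"][:,:,::-1])
    print(n,{k:np.round(v,3).tolist() for k,v in c.items() if k!="img" and not isinstance(v,str)})
E
```

```text
pics
{'clock': 0.0, 'qpos': array([-1.45204108e+00,  2.76564385e-01,  1.50613368e+00,  1.71263712e-05,
        1.36066271e+00, -1.20983882e-01]), 'qvel': array([ 0.00075789, -0.00047662, -0.00222025,  0.00109783,  0.00153346,
       -0.00075001]), 'effort': array([ 9.91260799e-05, -4.04577899e+01, -2.37226957e+01,  7.00321351e-02,
        3.45107436e-02, -1.48293452e-04]), 'tcp_pos': array([ 136.47229353, -557.95304842,  183.92199871]), 'tcp_rot': array([-3.13983947e+00, -2.30013998e-04,  2.39735336e-01]), 'ft_force': array([ 0.40375436, -0.22501611, -0.72208067]), 'ft_torque': array([0.0402552 , 0.02185159, 0.07885615]), 'grip_width': 94.0432795343608}
scene {'camera_matrix': [[430.53, 0.0, 278.598], [0.0, 430.53, 209.902], [0.0, 0.0, 1.0]], 'eye': [-37.762, 632.506, 506.112], 'rotation': [1.087, 0.006, -2.37]}
top {'camera_matrix': [[389.808, 0.0, 278.341], [0.0, 389.808, 211.277], [0.0, 0.0, 1.0]], 'eye': [523.829, -6.81, 881.313], 'rotation': [0.063, 0.043, -1.557]}
wrist {'camera_matrix': [[325.192, 0.0, 281.401], [0.0, 325.192, 206.886], [0.0, 0.0, 1.0]], 'hand_eye': [[0.0, 0.961, 0.277, 79.782], [1.0, -0.0, -0.001, -0.329], [-0.001, 0.277, -0.961, -199.889], [0.0, 0.0, 0.0, 1.0]]}
```

View pics/scene0.png

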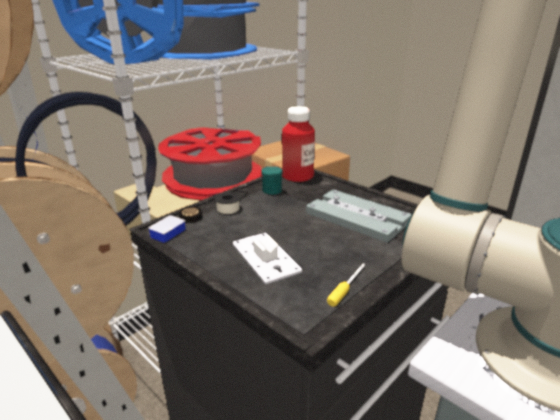

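View pics/top0.png

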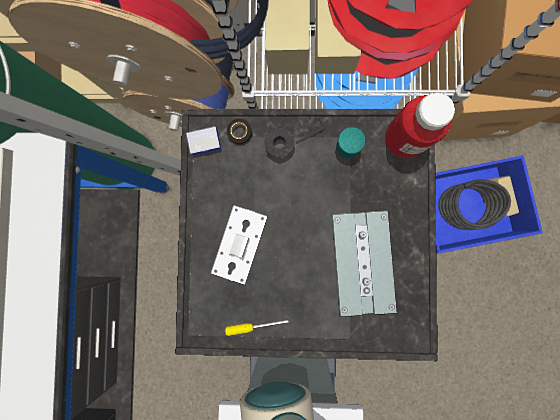

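View pics/wrist0.png

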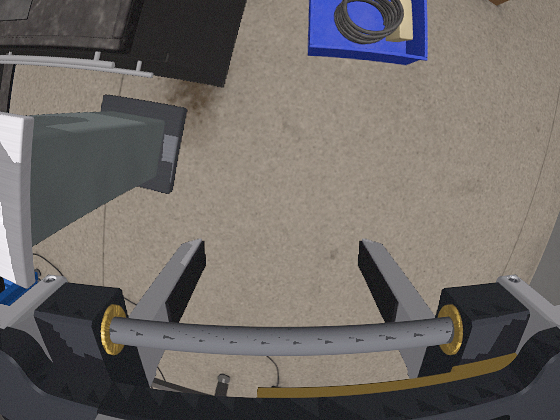

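```bash
python3 - <<'E'
import cv2
im=cv2.imread("pics/top0.png")
a=cv2.resize(im[190:330,195:285],None,fx=4.2,fy=4.2,interpolation=cv2.INTER_CUBIC)
b=cv2.resize(im[190:330,320:410],None,fx=4.2,fy=4.2,interpolation=cv2.INTER_CUBIC)
cv2.imwrite("pics/zoom0.png",cv2.hconcat([a,b]))
E
```

```text
(no output)
```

View pics/zoom0.png

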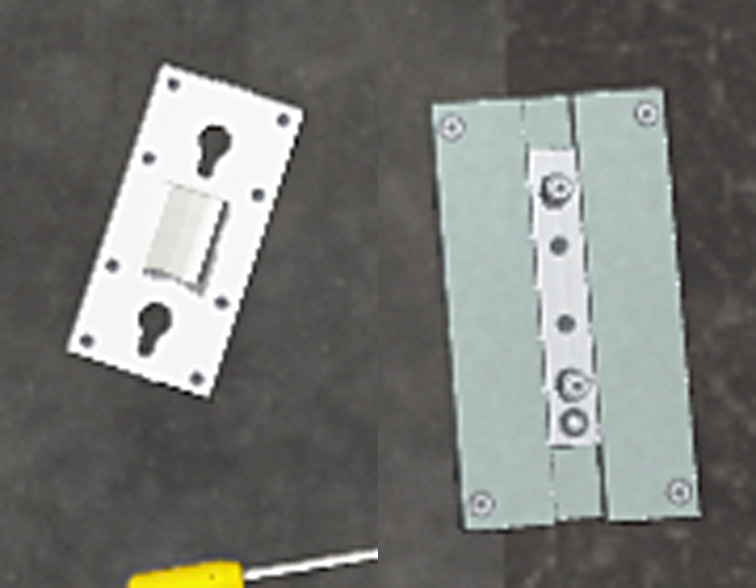

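```bash
cat > h.py <<'E'
import numpy as np,cv2
from scipy.spatial.transform import Rotation as R
def ray(c,px):
    K=np.array(c["camera_matrix"]);u=np.atleast_2d(px).astype(float)
    d=np.c_[(u[:,0]-K[0,2])/K[0,0],-(u[:,1]-K[1,2])/K[1,1],-np.ones(len(u))]
    return np.array(c["eye"]),d@R.from_euler("xyz",c["rotation"]).as_matrix().T
def plane(c,px,z):
    e,d=ray(c,px);return e+d*((z-e[2])/d[:,2])[:,None]
def tri(c1,p1,c2,p2):
    e1,d1=ray(c1,p1);e2,d2=ray(c2,p2);out=[]
    for a,b in zip(d1,d2):
        t=np.linalg.lstsq(np.c_[a,-b],e2-e1,rcond=None)[0]
        q1=e1+t[0]*a;q2=e2+t[1]*b;out.append(np.r_[(q1+q2)/2,np.linalg.norm(q1-q2)])
    return np.array(out)
def wray(c,s,px):
    K=np.array(c["camera_matrix"]);u=np.atleast_2d(px).astype(float)
    x=(u[:,0]-K[0,2])/K[0,0];y=-(u[:,1]-K[1,2])/K[1,1];th=np.hypot(x,y)
    k=np.where(th>1e-9,np.sin(th)/th,1);d=np.c_[x*k,y*k,-np.cos(th)]
    H=np.array(c["hand_eye"]);Rt=R.from_euler("xyz",s["tcp_rot"]).as_matrix()
    return Rt@H[:3,3]+s["tcp_pos"],d@(Rt@H[:3,:3]).T
def wplane(c,s,px,z):
    e,d=wray(c,s,px);return e+d*((z-e[2])/d[:,2])[:,None]
def poly(m,roi=None):
    m=m.astype(np.uint8)*255
    if roi: k=np.zeros_like(m);x0,y0,x1,y1=roi;k[y0:y1,x0:x1]=255;m&=k
    m=cv2.morphologyEx(m,cv2.MORPH_CLOSE,np.ones((7,7)))
    cs,_=cv2.findContours(m,cv2.RETR_EXTERNAL,cv2.CHAIN_APPROX_NONE)
    return max(cs,key=cv2.contourArea)
def quad(cn):
    # 4 corners: line fit to sides
    h=cv2.convexHull(cn);p=cv2.minAreaRect(cn);
    a=h
    for e in np.linspace(2,20,60):
        a=cv2.approxPolyDP(h,e,True)
        if len(a)<=4:break
    a=a[:,0,:].astype(float);c=cn[:,0,:].astype(float);L=[]
    for i in range(len(a)):
        p,q=a[i],a[(i+1)%len(a)];d=(q-p);n=np.linalg.norm(d);d/=n
        t=(c-p)@d;o=abs((c-p)@[-d[1],d[0]])
        s=c[(t>.1*n)&(t<.9*n)&(o<3)]
        vx,vy,x,y=cv2.fitLine(s.astype(np.float32),cv2.DIST_HUBER,0,.01,.01).ravel()
        L.append(np.cross([x,y,1],[x+vx,y+vy,1]))
    out=[]
    for i in range(len(L)):
        k=np.cross(L[i-1],L[i]);out.append(k[:2]/k[2])
    return np.array(out)
E
python3 - <<'E'
from h import *
from workcell import robot
C=robot.camera("top");S=robot.camera("scene")
Q={}
for n,c,r1,r2 in [("top",C,(195,195,285,300),(320,200,410,330)),("scene",S,(220,225,310,290),(300,180,420,250))]:
    im=c["img"].astype(int);hsv=cv2.cvtColor(c["img"],cv2.COLOR_RGB2HSV)
    print(n,hsv[260,345] if n=="top" else hsv[215,345])
    pm=(hsv[...,2]>150)&(hsv[...,1]<60);bm=(hsv[...,2]>95)&(im[...,0]+im[...,1]+im[...,2]>300)
    qp=quad(poly(pm,r1));qb=quad(poly(bm,r2));Q[n]=(qp,qb)
    print(np.round(qp,1).tolist(),np.round(qb,1).tolist())
    for q,z in ((qp,10),(qb,24)):
        w=plane(c,q,z);print(z,w[:,:2].round(1).tolist(),w[:,:2].mean(0).round(1),[round(float(np.linalg.norm(w[i]-w[i-1])),1) for i in range(len(w))])
        for i in range(len(w)):
            d=w[i]-w[i-1];print(round(float(np.degrees(np.arctan2(d[1],d[0]))),2),end=' ')
        print()
E
```

```text
top [ 84  20 190]
[[266.3, 216.1], [243.8, 283.6], [211.0, 272.7], [233.2, 205.1]] [[386.8, 210.4], [395.6, 312.1], [340.5, 315.0], [332.7, 214.5]]
10 [[567.2, 58.5], [416.3, 106.4], [439.2, 180.5], [591.2, 133.7]] [503.5 119.7] [78.9, 158.3, 77.5, 159.1]
-107.7 162.39 72.86 -17.11 
24 [[582.0, -205.5], [363.8, -223.5], [355.1, -106.2], [571.8, -88.3]] [ 468.2 -155.9] [117.7, 219.0, 117.6, 217.5]
-85.01 -175.29 94.26 4.72 
scene [ 70  11 201]
[[230.8, 241.6], [265.7, 231.6], [302.8, 270.3], [265.1, 282.9]] [[419.0, 249.8], [302.0, 207.4], [329.5, 191.4], [419.0, 195.4]]
10 [[595.0, 134.9], [570.3, 52.6], [411.6, 106.3], [436.1, 185.3]] [503.3 119.8] [166.7, 85.9, 167.6, 82.7]
-17.6 -106.69 161.31 72.71 
24 [[274.7, -96.3], [572.4, -73.0], [580.5, -190.9], [399.2, -329.7]] [ 456.7 -172.5] [264.5, 298.6, 118.2, 228.2]
118.09 4.48 -86.07 -142.56
```

{"api": "jog_arm", "payload": {
  "motion": [0, 0, 0.109, 0, 0, 0, 0, 0, 0, 0.109, 0, 0, 0, 0, 0, 0, 0.109, 0, 0, 0, 0, 0, 0, 0.109, 0, 0, 0, 0, 0, 0, 0.109, 0, 0, 0, 0, 0, 0, 0, 0.0066, -0.0342, 0, 0, 0, 0, 0, 0.0066, -0.0342, 0, 0, 0, 0, 0, 0.0066, -0.0342, 0, 0, 0, 0, 0, 0.0066, -0.0342, 0, 0, 0, 0, 0, 0.0066, -0.0342, 0, 0]
}}

```text
clock: 1.08
tcp_pos: [219.9, -403.8, 184.6]
tcp_rot: [-3.141, -0.0, -0.306]
ft_force: [1.2, 0.1, -0.4]
grip_width: 93.9
```

{"api": "jog_arm", "payload": {
  "motion": [0, 0, 0, 0.0066, -0.0342, 0, 0, 0, 0, 0, 0.0066, -0.0342, 0, 0, 0, 0, 0, 0.0066, -0.0342, 0, 0, 0, 0, 0, 0.0066, -0.0342, 0, 0, 0, 0, 0, 0.0066, -0.0342, 0, 0, 0, 0, 0, 0.0066, -0.0342, 0, 0, 0, 0, 0, 0.0066, -0.0342, 0, 0, 0, 0, 0, 0.0066, -0.0342, 0, 0, 0, 0, 0, 0.0066, -0.0342, 0, 0, 0, 0, 0, 0.0066, -0.0342, 0, 0]
}}

```text
clock: 1.92
tcp_pos: [385.6, -97.4, 184.9]
tcp_rot: [3.141, -0.001, -0.305]
ft_force: [0.5, -0.7, -0.1]
grip_width: 93.6
```

{"api": "jog_arm", "payload": {
  "motion": [0, 0, 0, 0, 0, 0, 0, 0, 0, 0, 0, 0, 0, 0, 0, 0, 0, 0, 0, 0, 0]
}}

```text
clock: 2.17
tcp_pos: [384.9, -99.3, 184.7]
tcp_rot: [3.141, 0.0, -0.304]
ft_force: [-0.2, 0.6, 1.4]
grip_width: 94.2
```

```bash
python3 - <<'E'
from h import *
import pickle
from workcell import robot
s=robot.read_state();c=robot.camera("wrist");pickle.dump((s,c),open("w1.pkl","wb"))
print(s["tcp_pos"],s["tcp_rot"],s["ft_force"]);cv2.imwrite("pics/w1.png",c["img"][:,:,::-1])
E
```

```text
[384.85644017 -99.28297744 184.6888863 ] [ 3.14071079e+00  2.77290709e-04 -3.04211747e-01] [-0.18352218  0.64458969  1.40543991]
```

View pics/w1.png

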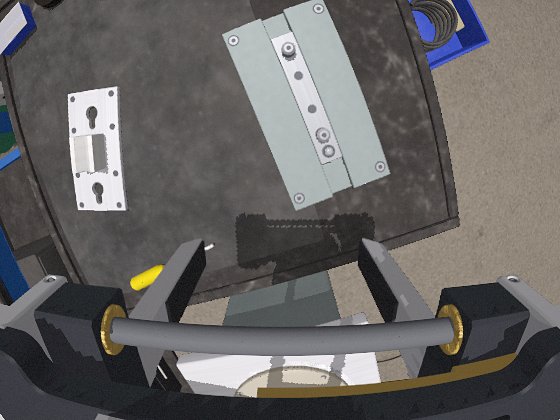

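```bash
python3 - <<'E'
import cv2
im=cv2.imread("pics/w1.png")
cv2.imwrite("pics/w1z.png",cv2.resize(im[0:215,215:395],None,fx=2.75,fy=2.75,interpolation=cv2.INTER_CUBIC))
im=cv2.imread("pics/top0.png")
cv2.imwrite("pics/t1z.png",cv2.resize(im[200:330,320:410],None,fx=4.5,fy=4.5,interpolation=cv2.INTER_CUBIC))
E
```

```text
(no output)
```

View pics/w1z.png

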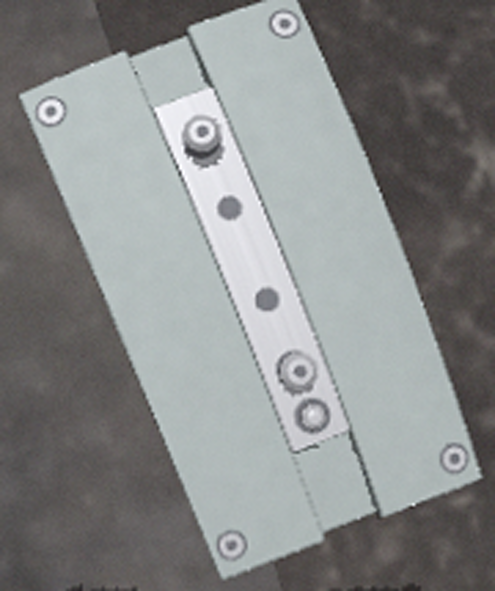

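View pics/t1z.png

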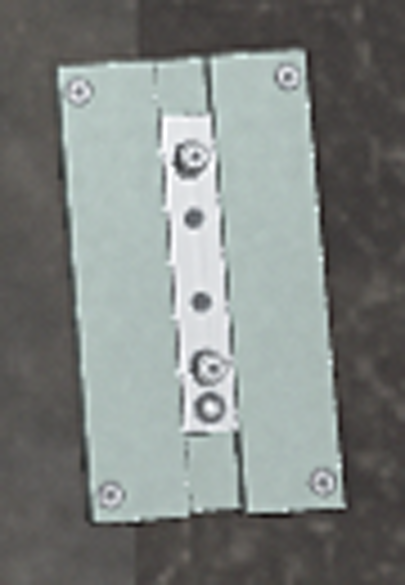

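```bash
python3 - <<'E'
from h import *
import pickle
from workcell import robot
s,c=pickle.load(open("w1.pkl","rb"));C=robot.camera("top")
W=np.array([(51,111),(284,24),(231,545),(454,458),(202,132),(299,371),(230,208),(266,299),(312,415)])/2.75+[215,0]-.32
T=np.array([(79,91),(288,76),(110,495),(322,483),(195,155),(212,367),(193,218),(201,301),(209,407)])/4.5+[320,200]-.39
e1,d1=wray(c,s,W);e2,d2=ray(C,T)
for n,a,b,z in zip("s1 s2 s3 s4 st+ st- h h catch".split(),d1,d2,[24]*4+[42]*2+[24]*2+[30.6]):
    t=np.linalg.lstsq(np.c_[a,-b],e2-e1,rcond=None)[0];p=e1+t[0]*a;q=e2+t[1]*b
    print(n,((p+q)/2).round(1),(p-q).round(1),"w@z",(e1+a*(z-e1[2])/a[2]).round(1)[:2],"t@z",(e2+b*(z-e2[2])/b[2]).round(1)[:2])
w=(e1+d1*((24-e1[2])/d1[:,2])[:,None])[:4,:2];print("wrist base c",w.mean(0))
for P in (w,plane(C,T[:4],24)[:,:2]):
  d=P[0]+P[1]-P[2]-P[3];print(P.mean(0),np.degrees(np.arctan2(d[1],d[0])))
# plate with wrist
im=c["img"];hsv=cv2.cvtColor(im,cv2.COLOR_RGB2HSV)
q=quad(poly((hsv[...,2]>140)&(hsv[...,1]<60),(55,75,135,220)));w=wplane(c,s,q,10)[:,:2];print(q.round(1).tolist(),w.round(1).tolist(),w.mean(0))
E
```

```text
s1 [560.4 -98.7  19.8] [ 0.3 -0.4  0.1] w@z [559.5 -99.2] t@z [560.1 -98.1]
s2 [ 568.8 -200.1   19.3] [ 0.  -0.7  0.2] w@z [ 567.5 -199.5] t@z [ 568.6 -198.7]
s3 [ 365.4 -114.4   19.9] [-0.8 -0.5  0.2] w@z [ 366.1 -114.8] t@z [ 366.6 -113.7]
s4 [ 375.6 -213.5   29.6] [ 0.3 -1.3  0.3] w@z [ 374.3 -215.6] t@z [ 374.5 -214.1]
st+ [ 529.8 -152.7   33.1] [ 0.2 -0.4  0.1] w@z [ 528.2 -152.1] t@z [ 529.7 -150.9]
st- [ 427.7 -162.2   23.3] [-1.   0.2  0.1] w@z [ 429. -160.] t@z [ 430.3 -158.9]
h [ 499.3 -155.4   12.7] [ 0.5 -0.7  0.1] w@z [ 498.4 -154.8] t@z [ 499.4 -153.1]
h [ 459.  -158.5   15. ] [-0.  0. -0.] w@z [ 459.  -157.6] t@z [ 459.7 -156.9]
catch [ 406.6 -163.7    7.7] [-0.9 -0.1  0.1] w@z [ 409.5 -161.3] t@z [ 410.2 -159.5]
wrist base c [ 466.84716961 -157.265269  ]
[ 466.84716961 -157.265269  ] 4.680892286100362
[ 467.4496391  -156.13714498] 4.576619255755993
[[115.2, 86.1], [123.8, 210.4], [76.1, 208.7], [65.9, 94.1]] [[567.3, 57.8], [414.9, 106.3], [440.8, 181.4], [591.3, 133.9]] [503.56767554 119.84662967]
```

{"api": "jog_arm", "payload": {
  "motion": [0, 0, 0, 0.0059, -0.0306, 0, 0, 0, 0, 0, 0.0059, -0.0306, 0, 0, 0, 0, 0, 0.0059, -0.0306, 0, 0, 0, 0, 0, 0.0059, -0.0306, 0, 0, 0, 0, 0, 0.0059, -0.0306, 0, 0, 0, 0, 0, 0.0059, -0.0306, 0, 0, 0, 0, 0, 0.0059, -0.0306, 0, 0, 0, 0, 0, 0.0059, -0.0306, 0, 0, 0, 0, 0, 0, 0, 0, 0, 0, 0, 0, 0, 0, 0, 0]
}}

```text
clock: 3.1
tcp_pos: [504.2, 119.5, 184.2]
tcp_rot: [3.141, 0.001, -0.305]
ft_force: [0.3, -0.2, -0.7]
grip_width: 93.8
```

```bash
python3 - <<'E'
from h import *
import pickle
from workcell import robot
s=robot.read_state();c=robot.camera("wrist");pickle.dump((s,c),open("w2.pkl","wb"))
print(s["tcp_pos"],s["tcp_rot"],s["ft_force"]);cv2.imwrite("pics/w2.png",c["img"][:,:,::-1])
E
```

```text
[504.18467576 119.46049805 184.22481353] [ 3.14051403e+00  7.45995301e-04 -3.05432803e-01] [ 0.26129089 -0.22030422 -0.72593439]
```

View pics/w2.png

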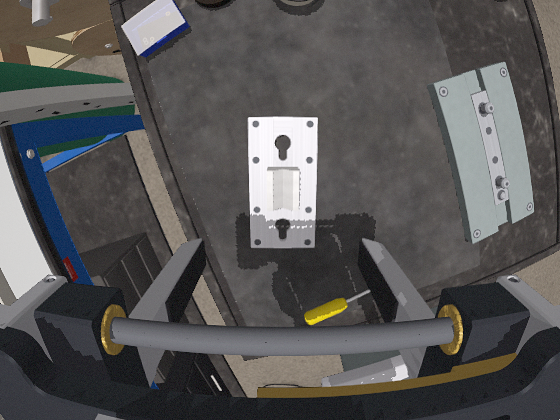

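{"api": "jog_arm", "payload": {
  "motion": [0, 0, 0, 0, 0, 0.021, 0, 0, 0, 0, 0, 0, 0.021, 0, 0, 0, 0, 0, 0, 0.021, 0, 0, 0, 0, 0, 0, 0.021, 0, 0, 0, 0, 0, 0, 0.021, 0, 0, 0, 0, 0, 0, 0.021, 0, 0, 0, 0, 0, 0, 0.021, 0, 0, 0, 0, 0, 0, 0.015, 0, 0, 0, 0, 0, 0, 0.007, 0, 0, 0, 0, 0, 0, 0, 0],
  "force": 30
}}

```text
clock: 3.98
tcp_pos: [502.0, 118.3, 14.6]
tcp_rot: [3.14, 0.003, -0.308]
ft_force: [-0.3, -0.7, -0.5]
grip_width: 93.9
```

{"api": "jog_arm", "payload": {
  "motion": [0, 0, 0, 0, 0, 0, 1, 0, 0, 0, 0, 0, 0, 1, 0, 0, 0, 0, 0, 0, 1, 0, 0, 0, 0, 0, 0, 1, 0, 0, 0, 0, 0, 0, 1, 0, 0, 0, 0, 0, 0, 1, 0, 0, 0, 0, 0, 0, 1, 0, 0, 0, 0, 0, 0, 1, 0, 0, 0, 0, 0, 0, 1, 0, 0, 0, 0, 0, 0, 1],
  "force": 40
}}

```text
clock: 4.82
tcp_pos: [503.3, 119.4, 15.7]
tcp_rot: [3.14, 0.0, -0.304]
ft_force: [-0.9, -3.0, 1.8]
grip_width: 34.4
```

{"api": "jog_arm", "payload": {
  "motion": [0, 0, 0, 0, 0, -0.005, 1, 0, 0, 0, 0, 0, -0.01, 1, 0, 0, 0, 0, 0, -0.015, 1, 0, 0, 0, 0, 0, -0.015, 1, 0, 0, 0, 0, 0, -0.015, 1, 0, 0, 0, 0, 0, -0.015, 1, 0, 0, 0, 0, 0, -0.015, 1, 0, 0, 0, 0, 0, -0.01, 1, 0, 0, 0, 0, 0, 0, 1, 0, 0, 0, 0, 0, 0, 1]
}}

```text
clock: 5.65
tcp_pos: [503.7, 120.4, 115.9]
tcp_rot: [-3.141, -0.0, -0.305]
ft_force: [-0.6, -0.0, -7.3]
grip_width: 34.3
```

```bash
python3 - <<'E'
from h import *
import pickle
from workcell import robot
s=robot.read_state();c=robot.camera("wrist");pickle.dump((s,c),open("w3.pkl","wb"))
print(s["tcp_pos"],s["tcp_rot"],s["ft_force"],s["ft_torque"],s["grip_width"]);cv2.imwrite("pics/w3.png",c["img"][:,:,::-1])
E
```

```text
[503.68118281 120.39374508 115.87822463] [-3.14126160e+00 -4.29094554e-04 -3.05206655e-01] [-0.60364295 -0.04799708 -7.32546804] [-0.00105842  0.08860069 -0.00950108] 34.29464503079874
```

View pics/w3.png

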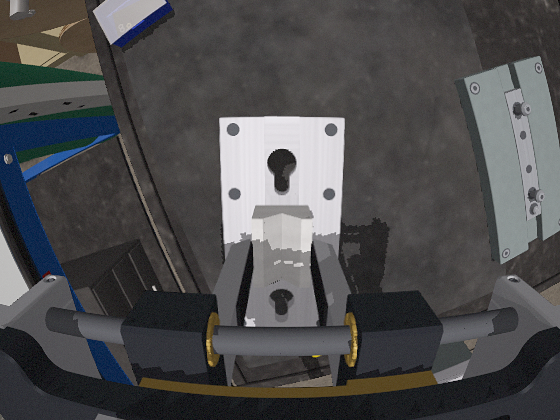

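```bash
python3 - <<'E'
from h import *
import pickle
s,c=pickle.load(open("w3.pkl","rb"))
s0=dict(tcp_pos=np.zeros(3),tcp_rot=np.zeros(3))
im=c["img"];hsv=cv2.cvtColor(im,cv2.COLOR_RGB2HSV)
m=((hsv[...,2]>150)&(hsv[...,1]<60))
# edges
top=[];
for x in range(228,338,2):
    y=np.argmax(m[100:140,x])+100;top.append((x-0,y-.5))
L=[];Rr=[]
for y in range(124,225,2):
    r=np.where(m[y,200:365])[0];L.append((200+r[0]-.5,y));Rr.append((200+r[-1]+.5,y))
for z in (4,5,6):
    a,b,d=[wplane(c,s0,p,z)[:,:2] for p in (top,L,Rr)]
    fa=np.polyfit(a[:,1],a[:,0],1);fb=np.polyfit(b[:,0],b[:,1],1);fd=np.polyfit(d[:,0],d[:,1],1)
    print(z,"front",fa,"left",fb,"right",fd,"width",fd[1]-fb[1],"res",np.std(a[:,0]-np.polyval(fa,a[:,1])))
g=(hsv[...,2]<80).astype(np.uint8);g=g[140:180,262:302];cs,_=cv2.findContours(g,cv2.RETR_EXTERNAL,cv2.CHAIN_APPROX_NONE)
k=max(cs,key=cv2.contourArea)[:,0,:].astype(float)+[262,140];w=wplane(c,s0,k,5)[:,:2];print("hole extents",w.min(0),w.max(0))
E
```

```text
4 front [-1.11252605e-03  7.96470468e+01] left [ 9.13170885e-03 -3.93691906e+01] right [4.68952845e-03 3.93837202e+01] width 78.75291082017692 res 0.2232048103800394
5 front [-1.11252605e-03  7.96466219e+01] left [ 9.13170885e-03 -3.95594717e+01] right [4.68952845e-03 3.95779535e+01] width 79.13742519481657 res 0.22429954072583255
6 front [-1.11252605e-03  7.96461971e+01] left [ 9.13170885e-03 -3.97497527e+01] right [4.68952845e-03 3.97721868e+01] width 79.5219395694563 res 0.22539427107162455
hole extents [39.40675417 -8.21568209] [58.7468995   8.95396753]
```

{"api": "jog_arm", "payload": {
  "motion": [0, 0, -0.0965, 0, 0, 0, 1, 0, 0, -0.0965, 0, 0, 0, 1, 0, 0, -0.0965, 0, 0, 0, 1, 0, 0, -0.0965, 0, 0, 0, 1, 0, 0, 0, -0.0046, 0.0273, 0, 1, 0, 0, 0, -0.0046, 0.0273, 0, 1, 0, 0, 0, -0.0046, 0.0273, 0, 1, 0, 0, 0, -0.0046, 0.0273, 0, 1, 0, 0, 0, -0.0046, 0.0273, 0, 1, 0, 0, 0, -0.0046, 0.0273, 0, 1]
}}

```text
clock: 6.53
tcp_pos: [488.0, -46.1, 114.4]
tcp_rot: [-3.141, 0.003, 0.081]
ft_force: [0.1, 0.3, -7.3]
grip_width: 33.9
```

{"api": "jog_arm", "payload": {
  "motion": [0, 0, 0, -0.0046, 0.0273, 0, 1, 0, 0, 0, -0.0046, 0.0273, 0, 1, 0, 0, 0, -0.0046, 0.0273, 0, 1, 0, 0, 0, -0.0046, 0.0273, 0, 1, 0, 0, 0, 0, 0, 0, 1, 0, 0, 0, 0, 0, 0, 1, 0, 0, 0, 0, 0, 0, 1]
}}

```text
clock: 7.12
tcp_pos: [478.9, -154.8, 114.6]
tcp_rot: [-3.139, 0.002, 0.08]
ft_force: [-0.2, 0.7, -7.4]
grip_width: 33.9
```

```bash
python3 - <<'E'
from h import *
import pickle
from workcell import robot
s=robot.read_state();c=robot.camera("wrist");pickle.dump((s,c),open("w4.pkl","wb"))
print(s["tcp_pos"],s["tcp_rot"],s["ft_force"],s["grip_width"]);cv2.imwrite("pics/w4.png",c["img"][:,:,::-1])
E
```

```text
[ 478.85865514 -154.82704811  114.59998913] [-3.13935473e+00  2.33868341e-03  7.98630797e-02] [-0.15354188  0.65595413 -7.42376975] 33.89225602293691
```

View pics/w4.png

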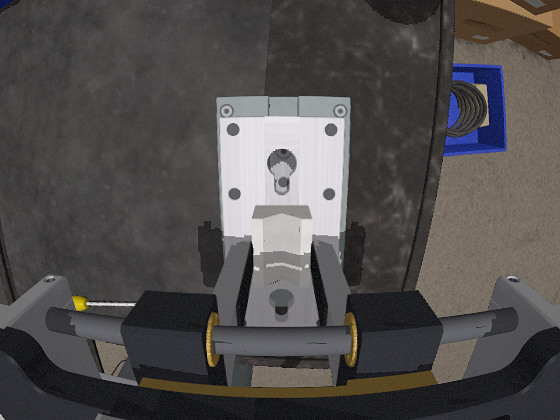

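```bash
python3 - <<'E'
from h import *
import pickle
s,c=pickle.load(open("w4.pkl","rb"))
cv2.imwrite("pics/w4z.png",cv2.resize(c["img"][85:215,205:360,::-1],None,fx=4,fy=4,interpolation=cv2.INTER_CUBIC))
w=wplane(c,s,[(226.5,111),(340.5,111)],24);print(w,w.mean(0))
E
```

```text
[[ 559.2145795   -99.25224311   24.        ]
 [ 567.46410526 -200.22105959   24.        ]] [ 563.33934238 -149.73665135   24.        ]
```

View pics/w4z.png

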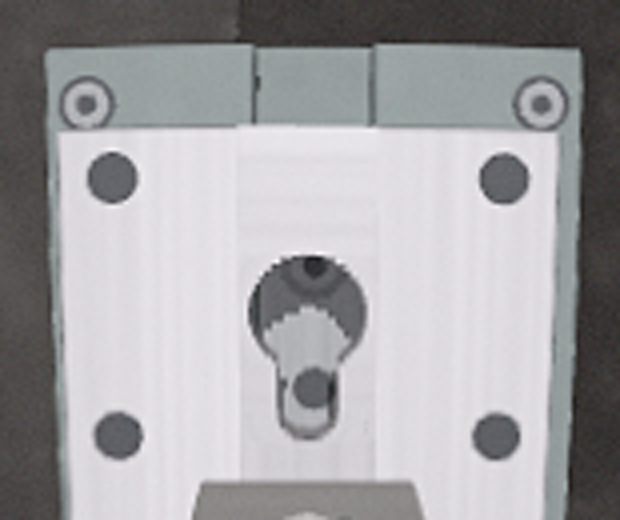

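```bash
python3 - <<'E'
from h import *
import pickle
s,c=pickle.load(open("w4.pkl","rb"))
st=wplane(c,s,[(283.1,151.1)],42)[0];h=wplane(c,s,[(283.1,181.6)],24)[0];print(st,h)
u=np.array([np.cos(.081),np.sin(.081)]);print("bar mid from stud",st[:2]-50*u)
z=s["tcp_rot"];Rt=R.from_euler("xyz",z).as_matrix();pl=s["tcp_pos"]+Rt@[-.4,0,15.5];print("plate origin",pl)
n=np.array([-u[1],u[0]]);d=st[:2]-50*u-pl[:2];print("along",d@u,"across",d@n)
# same-camera check: hole edges of plate vs stud
k=wplane(c,s,[(205+(249+365)/8-.4,85+310/4-.4)],pl[2]+10)[0];print("wide hole centre",k,"expected",pl[:2]+50*u)
E
```

```text
[ 528.62165654 -152.09411321   42.        ] [ 498.77602356 -154.58860189   24.        ]
bar mid from stud [ 478.78559188 -156.13968598]
plate origin [ 478.42102991 -154.82727399   99.1010058 ]
along 0.2571775078568116 across -1.337606217768433
wide hole centre [ 528.94265523 -150.71734217  109.1010058 ] expected [ 528.25709458 -150.78170121]
```

{"api": "jog_arm", "payload": {
  "motion": [0, 0, 0, 0.0003, 0.0013, 0, 1, 0, 0, 0, 0, 0, 0.01, 1, 0, 0, 0, 0, 0, 0.01, 1, 0, 0, 0, 0, 0, 0.01, 1, 0, 0, 0, 0, 0, 0.01, 1, 0, 0, 0, 0, 0, 0.01, 1, 0, 0, 0, 0, 0, 0, 1, 0, 0, 0, 0, 0, 0, 1, 0, 0, 0, 0, 0, 0, 1]
}}

```text
clock: 7.92
tcp_pos: [480.7, -157.0, 65.8]
tcp_rot: [3.141, -0.0, 0.081]
ft_force: [1.1, -0.2, -6.5]
grip_width: 33.7
```

```bash
python3 - <<'E'
from h import *
import pickle
from workcell import robot
s=robot.read_state();c=robot.camera("wrist");pickle.dump((s,c),open("w5.pkl","wb"))
print(s["tcp_pos"],s["tcp_rot"],s["ft_force"],s["grip_width"]);
cv2.imwrite("pics/w5z.png",cv2.resize(c["img"][85:215,205:360,::-1],None,fx=4,fy=4,interpolation=cv2.INTER_CUBIC))
E
```

```text
[ 480.66054395 -157.00145616   65.7910928 ] [ 3.14133955e+00 -3.72494791e-04  8.07366861e-02] [ 1.10606668 -0.24209237 -6.45513985] 33.70746090970771
```

View pics/w5z.png

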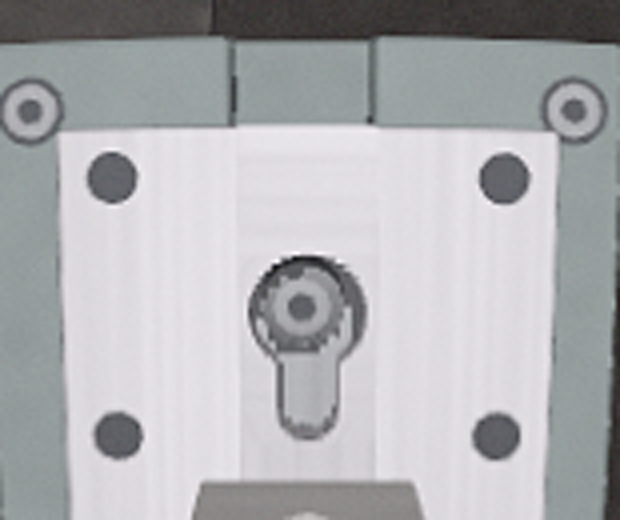

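```bash
python3 - <<'E'
from h import *
import pickle
s,c=pickle.load(open("w5.pkl","rb"))
s0=dict(tcp_pos=np.zeros(3),tcp_rot=np.zeros(3))
f=lambda x,y:(205+x/4-.4,85+y/4-.4)
for dz in (22,23.8,25): print(dz,"stud",wplane(c,s0,[f(302,307)],dz)[0])
print("hole",wplane(c,s0,[f(307,312)],5.3)[0])
print("screws mid",wplane(c,s0,[f(31,111),f(575,111)],41.8))
E
```

```text
22 stud [48.40040543 -0.94066816 22.        ]
23.8 stud [48.14617014 -0.94674508 23.8       ]
25 stud [47.97667995 -0.95079637 25.        ]
hole [49.95434382 -0.09002627  5.3       ]
screws mid [[ 83.28170051 -51.38804275  41.8       ]
 [ 83.25938044  49.69468424  41.8       ]]
```

{"api": "jog_arm", "payload": {
  "motion": [0, 0, 0, -0.0016, -0.0008, 0.002, 1, 0, 0, 0, 0, 0, 0.003, 1, 0, 0, 0, 0, 0, 0, 1, 0, 0, 0, 0, 0, 0, 1, 0, 0, 0, 0, 0, 0, 1]
}}

```text
clock: 8.38
tcp_pos: [478.7, -156.2, 60.9]
tcp_rot: [3.141, -0.0, 0.081]
ft_force: [-1.5, -0.3, -6.7]
grip_width: 34.1
```

```bash
python3 - <<'E'
from h import *
import pickle
from workcell import robot
s=robot.read_state();c=robot.camera("wrist");pickle.dump((s,c),open("w6.pkl","wb"))
print(s["tcp_pos"],s["tcp_rot"],s["ft_force"],s["grip_width"]);
cv2.imwrite("pics/w6z.png",cv2.resize(c["img"][85:215,205:360,::-1],None,fx=4,fy=4,interpolation=cv2.INTER_CUBIC))
E
```

```text
[ 478.7489284  -156.23334803   60.88127633] [ 3.14131719e+00 -3.15870013e-04  8.08037588e-02] [-1.46676437 -0.27862388 -6.7432252 ] 34.07056594808245
```

View pics/w6z.png

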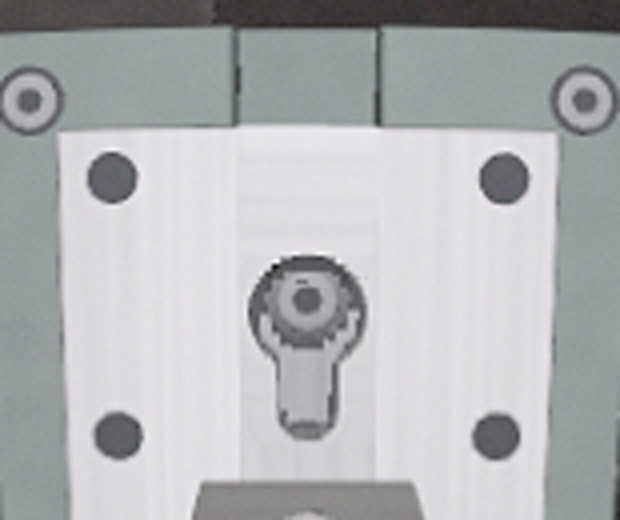

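```bash
python3 - <<'E'
from h import *
import pickle
s,c=pickle.load(open("w6.pkl","rb"))
s0=dict(tcp_pos=np.zeros(3),tcp_rot=np.zeros(3))
f=lambda x,y:(205+x/4-.4,85+y/4-.4)
print("stud",wplane(c,s0,[f(307,300)],18.9)[0])
print("hole",wplane(c,s0,[f(307,312)],5.3)[0])
E
```

```text
stud [50.03837232 -0.08407091 18.9       ]
hole [49.95436191 -0.090021    5.3       ]
```

{"api": "jog_arm", "payload": {
  "motion": [0, 0, 0, 0, 0, 0.003, 1, 0, 0, 0, 0, 0, 0.002, 1, 0, 0, 0, 0, 0, 0.002, 1, 0, 0, 0, 0, 0, 0, 1, 0, 0, 0, 0, 0, 0, 1]
}}

```text
clock: 8.85
tcp_pos: [478.5, -156.1, 53.5]
tcp_rot: [-3.141, 0.001, 0.081]
ft_force: [-0.6, -0.0, -7.1]
grip_width: 33.7
```

{"api": "jog_arm", "payload": {
  "motion": [0, 0, 0, 0, 0, 0.003, 1, 0, 0, 0, 0, 0, 0.003, 1, 0, 0, 0, 0, 0, 0, 1, 0, 0, 0, 0, 0, 0, 1]
}}

```text
clock: 9.18
tcp_pos: [478.4, -156.0, 47.4]
tcp_rot: [-3.141, 0.001, 0.081]
ft_force: [-1.3, 0.1, -6.6]
grip_width: 34.1
```

{"api": "jog_arm", "payload": {
  "motion": [0, 0, 0, 0, 0, 0.002, 1, 0, 0, 0, 0, 0, 0.002, 1, 0, 0, 0, 0, 0, 0, 1, 0, 0, 0, 0, 0, 0, 1]
}}

```text
clock: 9.52
tcp_pos: [478.6, -156.2, 43.7]
tcp_rot: [3.142, 0.0, 0.081]
ft_force: [0.5, -0.7, -6.2]
grip_width: 34.2
```

{"api": "jog_arm", "payload": {
  "motion": [0, 0, 0, 0, 0, 0.001, 1, 0, 0, 0, 0, 0, 0.001, 1, 0, 0, 0, 0, 0, 0.001, 1, 0, 0, 0, 0, 0, 0, 1, 0, 0, 0, 0, 0, 0, 1]
}}

```text
clock: 9.93
tcp_pos: [478.6, -156.2, 40.8]
tcp_rot: [3.141, 0.0, 0.081]
ft_force: [-0.5, 0.8, -4.6]
grip_width: 34.1
```

{"api": "jog_arm", "payload": {
  "motion": [0, 0, 0, 0, 0, 0.001, 1, 0, 0, 0, 0, 0, 0, 1, 0, 0, 0, 0, 0, 0, 1]
}}

```text
clock: 10.18
tcp_pos: [478.3, -156.2, 39.9]
tcp_rot: [3.141, 0.001, 0.081]
ft_force: [-2.6, -0.3, -3.3]
grip_width: 34.1
```

{"api": "jog_arm", "payload": {
  "motion": [0, 0, 0, 0, 0, 0.0005, 1, 0, 0, 0, 0, 0, 0.0005, 1, 0, 0, 0, 0, 0, 0, 1, 0, 0, 0, 0, 0, 0, 1]
}}

```text
clock: 10.52
tcp_pos: [478.3, -156.2, 39.7]
tcp_rot: [3.141, 0.0, 0.081]
ft_force: [-4.3, 0.9, 6.1]
grip_width: 33.9
```

```bash
python3 - <<'E'
from h import *
import pickle
from workcell import robot
s=robot.read_state();c=robot.camera("wrist");pickle.dump((s,c),open("w7.pkl","wb"))
print(s["tcp_pos"],s["tcp_rot"],s["ft_force"],s["ft_torque"],s["grip_width"]);
cv2.imwrite("pics/w7.png",c["img"][:,:,::-1])
E
```

```text
[ 478.30087974 -156.16985195   39.66501217] [3.14134071e+00 3.04358520e-04 8.09216589e-02] [-4.32698813  0.86894184  6.08360257] [0.07612029 0.86982367 0.01895572] 33.8734475218547
```

View pics/w7.png

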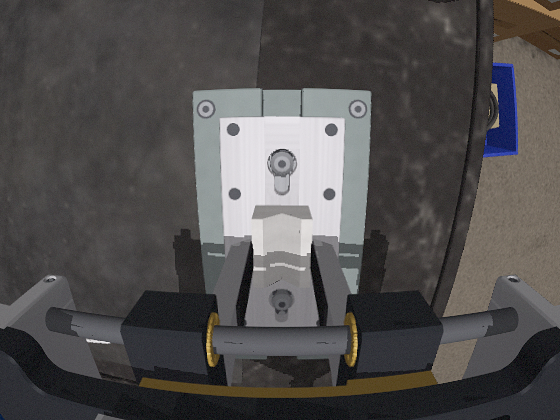

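{"api": "jog_arm", "payload": {
  "motion": [0, 0, 0, 0.001, 0, -0.0004, 1, 0, 0, 0, 0.002, 0, 0, 1, 0, 0, 0, 0.002, 0, 0, 1, 0, 0, 0, 0.002, 0, 0, 1, 0, 0, 0, 0.002, 0, 0, 1, 0, 0, 0, 0, 0, 0, 1, 0, 0, 0, 0, 0, 0, 1]
}}

```text
clock: 11.15
tcp_pos: [486.3, -155.6, 39.7]
tcp_rot: [3.141, 0.002, 0.081]
ft_force: [-5.3, 0.5, 4.3]
grip_width: 34.2
```

{"api": "jog_arm", "payload": {
  "motion": [0, 0, 0, 0.002, 0, 0, 1, 0, 0, 0, 0.002, 0, 0, 1, 0, 0, 0, 0.001, 0, 0, 1, 0, 0, 0, 0, 0, 0, 1, 0, 0, 0, 0, 0, 0, 1]
}}

```text
clock: 11.57
tcp_pos: [491.6, -155.2, 39.7]
tcp_rot: [3.141, 0.002, 0.081]
ft_force: [-6.4, -0.3, 3.7]
grip_width: 33.6
```

{"api": "jog_arm", "payload": {
  "motion": [0, 0, 0, 0.001, 0, 0, 1, 0, 0, 0, 0.001, 0, 0, 1, 0, 0, 0, 0, 0, 0, 1, 0, 0, 0, 0, 0, 0, 1]
}}

```text
clock: 11.9
tcp_pos: [493.4, -155.1, 39.7]
tcp_rot: [3.141, 0.002, 0.081]
ft_force: [-5.1, -0.8, 4.4]
grip_width: 34.1
```

Still friction only, no stop yet (15.1 mm moved). Continue.

{"api": "jog_arm", "payload": {
  "motion": [0, 0, 0, 0.001, 0, 0, 1, 0, 0, 0, 0.001, 0, 0, 1, 0, 0, 0, 0, 0, 0, 1, 0, 0, 0, 0, 0, 0, 1]
}}

```text
clock: 12.23
tcp_pos: [494.9, -155.0, 39.7]
tcp_rot: [3.141, 0.003, 0.082]
ft_force: [-6.9, 0.1, 5.0]
grip_width: 34.2
```

{"api": "jog_arm", "payload": {
  "motion": [0, 0, 0, 0.001, 0, 0, 1, 0, 0, 0, 0, 0, 0, 1, 0, 0, 0, 0, 0, 0, 1]
}}

```text
clock: 12.48
tcp_pos: [495.7, -154.9, 39.7]
tcp_rot: [3.141, 0.003, 0.082]
ft_force: [-7.1, -0.9, 5.8]
grip_width: 33.8
```

{"api": "jog_arm", "payload": {
  "motion": [0, 0, 0, 0.001, 0, 0, 1, 0, 0, 0, 0.0005, 0, 0, 1, 0, 0, 0, 0, 0, 0, 1, 0, 0, 0, 0, 0, 0, 1]
}}

```text
clock: 12.82
tcp_pos: [495.8, -154.8, 39.7]
tcp_rot: [3.141, 0.006, 0.082]
ft_force: [-8.8, -0.8, 8.1]
grip_width: 34.3
```

```bash
python3 - <<'E'
from h import *
import pickle
from workcell import robot
s=robot.read_state();c=robot.camera("wrist");pickle.dump((s,c),open("w8.pkl","wb"))
print(s["tcp_pos"],s["tcp_rot"],s["ft_force"],s["ft_torque"],s["grip_width"]);
cv2.imwrite("pics/w8.png",c["img"][:,:,::-1])
cv2.imwrite("pics/w8z.png",cv2.resize(c["img"][70:330,180:380,::-1],None,fx=2.3,fy=2.3,interpolation=cv2.INTER_CUBIC))
E
```

```text
[ 495.82451474 -154.82766787   39.67202446] [3.14126581 0.00598187 0.08217281] [-8.8273374  -0.80219818  8.06351179] [-0.35592455  1.78754484 -0.00428653] 34.336608169865904
```

View pics/w8z.png

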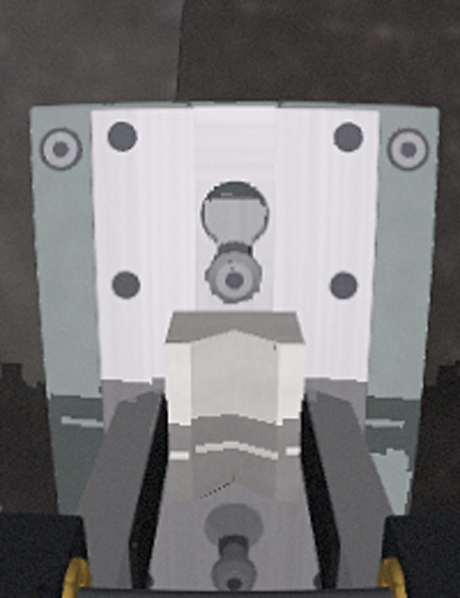

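{"api": "jog_arm", "payload": {
  "motion": [0, 0, 0, 0.001, 0, 0, 1, 0, 0, 0, 0.001, 0, 0, 1, 0, 0, 0, 0, 0, 0, 1, 0, 0, 0, 0, 0, 0, 1]
}}

```text
clock: 13.2
tcp_pos: [496.0, -154.8, 39.6]
tcp_rot: [3.141, 0.009, 0.083]
ft_force: [-11.8, -2.9, 10.5]
grip_width: 34.0
```

```bash
python3 - <<'E'
from h import *
from workcell import robot
c=robot.camera("top");cv2.imwrite("pics/t2z.png",cv2.resize(c["img"][190:330,310:420,::-1],None,fx=4.2,fy=4.2,interpolation=cv2.INTER_CUBIC))
E
```

```text
(no output)
```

View pics/t2z.png

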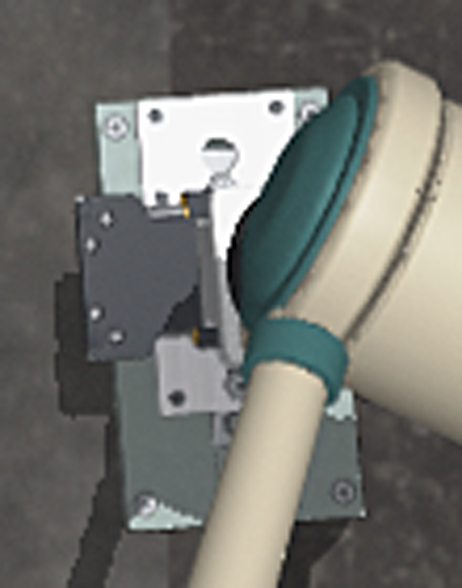

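{"api": "jog_arm", "payload": {
  "motion": [0, 0, 0, 0.001, 0, -0.0003, 1, 0, 0, 0, 0.001, 0, -0.0003, 1, 0, 0, 0, 0.001, 0, 0, 1, 0, 0, 0, 0, 0, 0, 1, 0, 0, 0, 0, 0, 0, 1, 0, 0, 0, 0, 0, 0, 1]
}}

```text
clock: 13.75
tcp_pos: [496.0, -154.7, 39.6]
tcp_rot: [-3.141, 0.015, 0.084]
ft_force: [-15.7, -4.4, 11.1]
grip_width: 34.0
```

{"api": "jog_arm", "payload": {
  "motion": [0, 0, 0, -0.001, 0, 0, 1, 0, 0, 0, -0.001, 0, 0, 1, 0, 0, 0, -0.001, 0, 0, 1, 0, 0, 0, -0.001, 0, 0, 1, 0, 0, 0, 0, 0, 0, 1, 0, 0, 0, 0, 0, 0, 1]
}}

```text
clock: 14.25
tcp_pos: [496.1, -154.7, 39.7]
tcp_rot: [3.142, 0.007, 0.082]
ft_force: [-9.0, -2.2, 4.2]
grip_width: 33.9
```

Still pressed against the stop; back off a little more, then open.

{"api": "jog_arm", "payload": {
  "motion": [0, 0, 0, -0.001, 0, 0, 1, 0, 0, 0, -0.001, 0, 0, 1, 0, 0, 0, 0, 0, 0, 1, 0, 0, 0, 0, 0, 0, 1]
}}

```text
clock: 14.58
tcp_pos: [496.1, -154.7, 39.7]
tcp_rot: [3.142, 0.004, 0.082]
ft_force: [-5.4, -1.1, 1.7]
grip_width: 34.0
```

{"api": "jog_arm", "payload": {
  "motion": [0, 0, 0, 0, 0, 0, 0.4, 0, 0, 0, 0, 0, 0, 0.4, 0, 0, 0, 0, 0, 0, 0.4, 0, 0, 0, 0, 0, 0, 0.2, 0, 0, 0, 0, 0, 0, 0, 0, 0, 0, 0, 0, 0, 0, 0, 0, 0, 0, 0, 0, 0, 0, 0, 0, 0, 0, 0, 0]
}}

```text
clock: 15.25
tcp_pos: [498.2, -154.6, 39.8]
tcp_rot: [3.141, -0.0, 0.081]
ft_force: [0.1, 0.3, 0.4]
grip_width: 84.3
```

{"api": "jog_arm", "payload": {
  "motion": [0, 0, 0, 0, 0, -0.015, 0, 0, 0, 0, 0, 0, -0.02, 0, 0, 0, 0, 0, 0, -0.03, 0, 0, 0, 0, 0, 0, -0.03, 0, 0, 0, 0, 0, 0, -0.03, 0, 0, 0, 0, -0.03, 0, 0, 0, 0, 0, 0, -0.03, 0, 0, 0, 0, 0, 0, -0.03, 0, 0, 0, 0, 0, 0, 0, 0, 0, 0, 0, 0, 0, 0, 0, 0, 0]
}}

```text
clock: 16.08
tcp_pos: [407.5, -161.8, 165.1]
tcp_rot: [3.141, -0.001, 0.079]
ft_force: [0.1, -0.1, 0.1]
grip_width: 94.1
```

```bash
python3 - <<'E'
from h import *
import pickle
from workcell import robot
s=robot.read_state();c=robot.camera("wrist");pickle.dump((s,c),open("w9.pkl","wb"))
print(s["tcp_pos"],s["tcp_rot"],s["ft_force"]);
cv2.imwrite("pics/w9.png",c["img"][:,:,::-1])
a=c["img"][20:270,200:380,::-1]
c=robot.camera("top");b=c["img"][190:330,310:420,::-1];cv2.imwrite("pics/t3.png",c["img"][...,::-1])
cv2.imwrite("pics/w9z.png",cv2.hconcat([cv2.resize(a,(414,575),interpolation=cv2.INTER_CUBIC),cv2.resize(b,(380,575),interpolation=cv2.INTER_CUBIC)]))
E
```

```text
[ 407.48164966 -161.79266605  165.12454147] [ 3.1410631e+00 -9.1028427e-04  7.9338487e-02] [ 0.1061031  -0.13537128  0.07251636]
```

View pics/w9z.png

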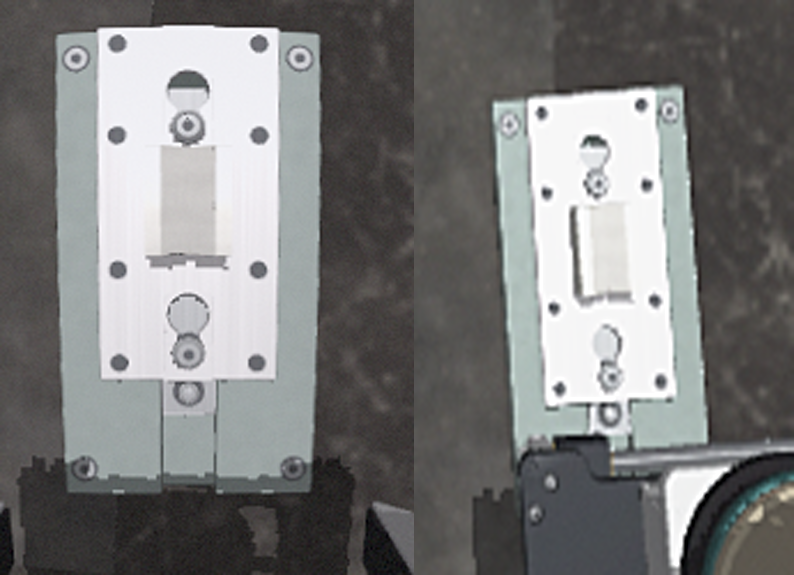

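View pics/w9.png

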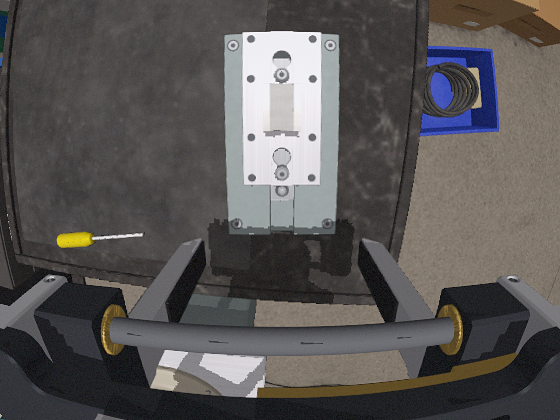

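{"api": "jog_arm", "payload": {
  "motion": [0, 0, 0, -0.02, 0.03, 0, 0, 0, 0, 0, -0.02, 0.03, 0, 0, 0, 0, 0, -0.02, 0.03, 0, 0, 0, 0, 0, -0.02, 0.03, 0, 0, 0, 0, 0, -0.02, 0.03, 0, 0, 0, 0, 0, 0, 0, 0, 0, 0, 0, 0, 0, 0, 0, 0]
}}

```text
clock: 16.77
tcp_pos: [321.2, -321.3, 164.4]
tcp_rot: [-3.141, -0.0, 0.078]
ft_force: [-0.0, 0.7, -0.3]
grip_width: 94.1
```

```bash
python3 - <<'E'
from h import *
import pickle
from workcell import robot
s=robot.read_state();c=robot.camera("wrist");pickle.dump((s,c),open("w10.pkl","wb"))
print(s["tcp_pos"],s["tcp_rot"],s["ft_force"]);
cv2.imwrite("pics/w10.png",c["img"][:,:,::-1])
c=robot.camera("scene");cv2.imwrite("pics/s3.png",c["img"][:,:,::-1])
cv2.imwrite("pics/s3z.png",cv2.resize(c["img"][170:260,290:430,::-1],None,fx=5,fy=5,interpolation=cv2.INTER_CUBIC))
E
```

```text
[ 321.15192156 -321.29921399  164.40828007] [-3.14125534e+00 -3.33095723e-04  7.75606326e-02] [-0.02191221  0.74377402 -0.28469729]
```

View pics/w10.png

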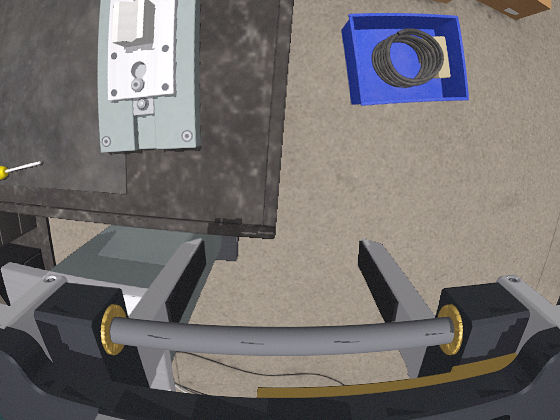

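View pics/s3z.png

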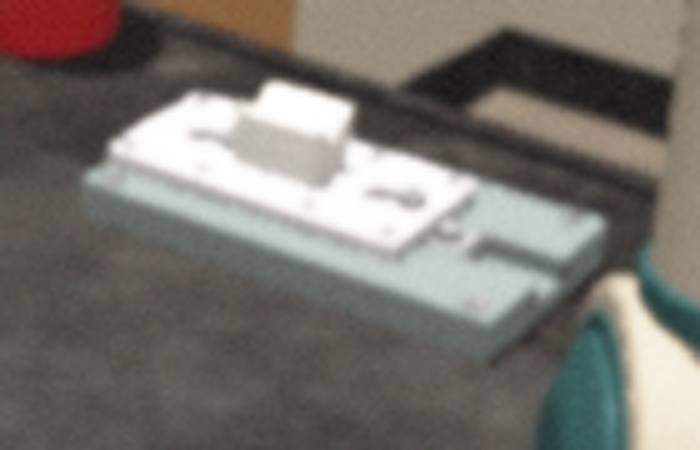

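```bash
python3 - <<'E'
from h import *
import pickle
s,c=pickle.load(open("w10.pkl","rb"));a=c["img"][55:155,95:205,::-1]
s,c=pickle.load(open("w9.pkl","rb"));b=c["img"][150:240,230:340,::-1]
cv2.imwrite("pics/cmp.png",cv2.vconcat([cv2.resize(a[30:80],(770,350),interpolation=cv2.INTER_CUBIC)[:290],cv2.resize(b[10:60],(770,350),interpolation=cv2.INTER_CUBIC)[:290]]))
E
```

```text
(no output)
```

View pics/cmp.png

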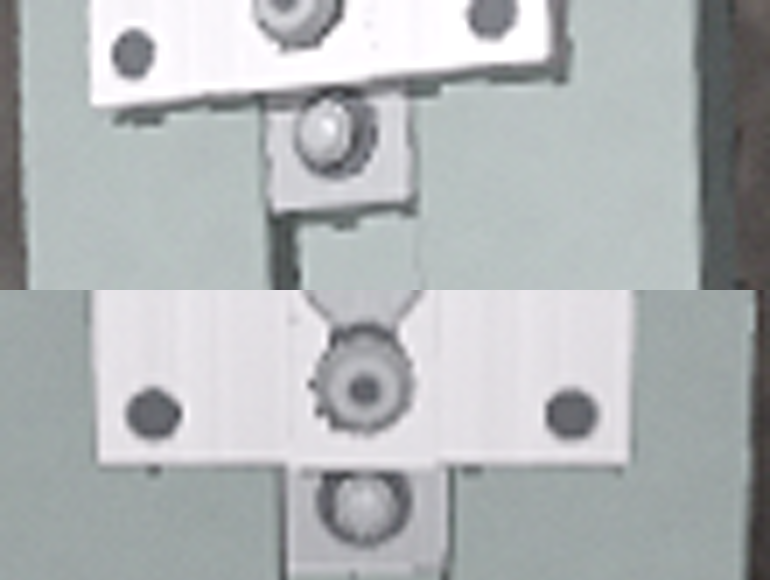

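```bash
python3 - <<'E'
from h import *
import pickle
s,c=pickle.load(open("w9.pkl","rb"));s2,c2=pickle.load(open("w10.pkl","rb"))
hsv=cv2.cvtColor(c["img"],cv2.COLOR_RGB2HSV)
q=quad(poly((hsv[...,2]>180)&(hsv[...,1]<14),(235,25,330,186)));
for z in (34,):
    w=wplane(c,s,q,z)[:,:2];print(w.round(1).tolist(),w.mean(0))
    B=wplane(c,s,[(232.5,44.7),(330,44.7),(236.5,223.5),(327,223.5)],24)[:,:2]
    print("base",B.round(1).tolist(),B.mean(0))
    d=B[0]+B[1]-B[2]-B[3];u=d/np.linalg.norm(d);n=np.array([-u[1],u[0]]);e=w.mean(0)-B.mean(0);print("plate in base",e@u,e@n,"base yaw",np.degrees(np.arctan2(*u[::-1])))
    for i in range(4):
        k=w[i]-w[i-1];print(np.degrees(np.arctan2(k[1],k[0])).round(2),np.linalg.norm(k).round(1))
# pin: w9 crop (230,160), 7x ; w10 crop (95,85)
p9=[(230+363/7,160+(508-290)/7)];p10=[(95+328/7,85+133/7)]
e1,a=wray(c,s,p9);e2,b=wray(c2,s2,p10)
def T(a,b):
    t=np.linalg.lstsq(np.c_[a,-b],e2-e1,rcond=None)[0];p=e1+t[0]*a;r=e2+t[1]*b;return (p+r)/2,p-r
print("pin",T(a[0],b[0]))
# refs on plate corners holes z=34 : -x screws holes
for x,y in [((153,413),(133,53)),((571,413),(491,14)),((364,388),(292,5))]:
    _,a=wray(c,s,[(230+x[0]/7,160+(x[1]-290)/7)]);_,b=wray(c2,s2,[(95+y[0]/7,85+y[1]/7)]);print("ref",T(a[0],b[0]))
E
```

```text
[[578.1, -188.3], [420.0, -201.1], [413.5, -121.4], [571.7, -108.9]] [ 495.84314868 -154.9036319 ]
base [[559.8, -98.8], [567.9, -199.7], [366.0, -115.0], [374.0, -215.6]] [ 466.94719367 -157.28695368]
plate in base 28.994074622225906 -0.008676646352212108 base yaw 4.732196491393615
-85.41 79.6
-175.37 158.6
94.69 79.9
4.55 158.7
pin (array([ 407.74884296, -162.48747582,   26.98728544]), array([-0.357853  ,  0.19369152,  0.07970859]))
ref (array([ 421.14439448, -130.01231552,   33.67809726]), array([ 0.0168426, -0.0090619, -0.0040229]))
ref (array([ 425.93753308, -191.81021254,   33.59933962]), array([ 0.26318766, -0.14122127, -0.03255908]))
ref (array([ 427.76853002, -160.66632066,   38.31508469]), array([ 0.72365058, -0.38538815, -0.12314468]))
```

```bash
python3 - <<'E'
from workcell import robot
print(robot.close_job())
E
```

```text
the job is handed in; nothing more can be done
None
```

The plate is mounted and, by my checks, locked on the base; I handed the job in at about 17 s on the clock. No verdict was reported.

**What I did:** I gripped the plate by its V-block and turned it to the base's direction. I lined the keyholes up over the studs, using wrist pictures taken closer and closer. I lowered it gently; a wrist-force change of about 13 N marked contact, at the height expected for flush. I then slid it about 17.7 mm toward +x until it stopped moving while the force rose to about 16 N. After that I backed off the push, let go and drew clear.

**Last checks:**
- **Position:** the plate sits at x = 29.0 mm and y = 0.0 mm in the base's frame, with its direction within about 0.2 degrees.
- **Flush:** its top, measured from two wrist views at its two -x corner holes, is at 33.6 and 33.7 mm, so the underside is level with the base's top.
- **Catch:** the pin is clear of the plate's edge and stands up in the pictures. The wrist force was near zero at the last reading.

**A disagreement:** triangulation put the catch pin at 27.0 mm instead of 30.6 mm. The stud top was low by the same 3.7 mm in those views (38.3 instead of 42 mm). The height difference between them (11.3 mm, against 11.4 mm nominal) fits a catch that is fully up.

**Not checked:** I did not re-measure the grease pot, spool and parts box at the end. The arm stayed well away from them.

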